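# Load the light-curing unit and shut its amber window

### The arm

A 6-joint arm with a two-finger parallel gripper is mounted at the origin on the work surface. World frame = base frame: x ahead of the robot, y to its left, z up, the work surface at z = 0. Lengths are in m, angles in rad, forces in N, time in s.
With the tool pointing down it reaches from about 0.35 to 0.975 m from the base axis. Payload 4.9 kg.
Tool frame: the origin (TCP) lies midway between the tips of the shut fingers; the grasp point (between the pads) lies 19 mm behind it; z points along the fingers, y is the direction in which the jaws open and shut (so a half turn about z gives the same grasp; the last joint's range is limited). The gripper opens to 85 mm and grips with 20 to 120 N. Pads are 22 mm wide; open, the fingers measure 114 mm over their backs; the gripper's body (76 mm by 85 mm) begins 54 mm behind the grasp point. The pads swing forward as they close: fully open they stand 13 mm farther back than shut.
Start: joints at [-0.119, 0.053, 1.613, -0, 1.476, -0.119], TCP at [0.625, 0, 0.231] pointing down, gripper open.
Joint ranges: [-3.01, 3.01], [-1.01, 2.22], [0.06, 2.58], [-1.02, 4.17], [0.09, 2.62], [-3.14, 3.14]. Speed limits (rad/s): [2.57, 2.57, 3.14, 3.14, 3.14, 3.14].

### API

Orientations are given as a unit quaternion [w, x, y, z].
In Python, from plant import state, grab_frame, camera_info, job_done, cut_out gives the robot as it stands.
- The arm moves only by the tool step_arm, never from a script. Its argument "moves" is a list of rows, each a list of 7 numbers: the shift along the tool's x, y, z in m, then the turn, a rotation vector about the tool's x, y, z in rad, then the finger opening in m, from 0 to 0.0854. A call has 1 to 8 rows; each row shifts and turns the commanded pose from where the row before left it, along the tool's axes as they then stand; what a row does not reach is not made up. A row lasts 1/10 s, in which the tool goes at most 50 mm and 8.59 degrees, less where a joint would pass 70% of its speed; a pose out of reach is approached as far as the arm can. A call is refused whole if a number of a shift passes 0.05 or a number of a turn 0.15, either way. A call with a gripper value outside its range is refused whole. The fingers move at their own pace and stop on an object; the grip force is fixed at half the most. Time passes only in rows, so rows that do not move let the fingers close. It gives the time, the measured TCP pose, the force and the opening at its end, in the units of the state.
- state(): the state, without advancing time (a new reading comes with each control period).
- grab_frame(name): name is "scene" or "side" or "wrist"; returns (picture, depth): 384x512x3 uint8, red, green, blue; 384x512 float32, m along the optical axis (not along the pixel's ray), 0 where there is no reading.
- camera_info(name): a dict with "intrinsics" (3x3 intrinsics, pixels), "world_from_camera" (4x4, takes a point from camera to world coordinates). Camera axes: x right, y down, z forward; pixel columns grow to the right and rows downward; lengths in m; the calibration is good to about 2 mm. A picture is of the moment at which its call begins: read the wrist's pose just before it. camera_info takes no time and is no camera call; for the wrist camera it gives the pose at the moment of the call.
- job_done(): hands the job in, once; it reports no verdict.
Trained networks look in the newest picture that a camera, given by its name, has taken for a name from the list of things; names that differ only in an ending like _2 or _b are one class to them, and where a whole thing is asked for, a point or a joint stands for the part that bears it (a point fixed in the world has none). Each returns a list of dicts, best first, with "conf" (0 to 1); they miss things now and then, are a little off and sometimes report something else, mostly with a low value. They report only what shows in the picture. A call takes as long as a camera call. They do not tell look-alikes from the thing itself.
- cut_out(camera, query): "mask" (384x512 bool, what is visible of it) and "point" ([column, row] in pixels, amid what is visible of it).
The state is a dict: "time": time; "joint_pos": joint angles; "joint_vel": joint speeds; "joint_efforts": joint torques, N m; "tool_pos": TCP position; "tool_rot": TCP orientation; "contact_force": force on the tool from outside, world axes, zero at the start; "ft_torque": the same for the moment, N m; "gripper_width": opening from 0.0 (shut) to 1.0 (fully open).
Only numpy, scipy, OpenCV 4.12 (cv2) and the standard library are available. Lean on these libraries where they do the work, as an engineer would, in place of code of your own. Each camera call takes 0.05 s, during which the arm holds its last target.

### The job

The short one-sided tooth model with the white molar crown is ready for curing: slide the curing unit's amber window fully open, set the model upright in the middle of the round platform in the chamber, lowering it onto the platform before letting go, and slide the window fully shut over it. The crown is still soft, so hold the model by its stone base and keep the fingers off the crown. Leave the other things on the bench where they are.

Things in the scene. Friction and masses are not known exactly. Their poses are not given: they have to be found in the camera images.
- unit: Light-curing unit, a white box standing fixed on the bench: 240 (its x) by 330 (its y), 135 high to its deck; origin at the centre of its underside, z up, its -x side with display and keys faces the robot. An open-topped chamber 140 by 140 and 60 deep (floor 75 above the bench) is sunk in the deck, centred at x 0, y +80. Along the deck's x = +/-71 to +/-90 run two track rails, tops 151 above the bench. Two lamp tubes stand 7 mm out of the chamber's front and back walls.
- window (a joint): The amber window in its 154 by 156 mm aluminium frame, which covers the chamber and slides in the rails. Value in m: 0 fully shut (against a rubber stop), growing to 0.145 fully open (against the other stop) as it slides towards the unit's -y. It starts shut or up to 25 mm ajar, takes about 2.5 N to slide and stays where it is left. Underside 137, top face 145 above the bench.
- window_grip (a point): Centre of the window's upright grip, a ribbed aluminium plate 80 long (unit's x), 12 thick (unit's y, the sliding direction) and 30 high, standing on the window frame from 145 to 175 above the bench, so its centre is at 160. Near the window's -y edge, 60 from its centre; axes as the unit's.
- platform (a point): Centre of the top face of the round steel platform on the chamber floor, 100 in diameter, 81 above the bench; axes as the unit's. It does not turn.
- model_mid (a point): Centre, half-way up, of the one-sided tooth model to be cured: 58 long (its x), 24 wide (its y), 34 high, 75 g, teeth up (its z). The stone base is the lowest 20 mm, with flat parallel sides 24 apart; gum and teeth above it are at most 17 wide. This point is 17 above its underside.
- crown: The soft white molar crown on the model, 12 long, 11 wide, its top 34 above the model's underside; its origin lies on the gum 24.5 above the model's underside, 9 towards the model's -x end. Fixed to the model.
- arch_mid (a point): Full horseshoe cast, 64 by 64, 33 high; this point is 16 above its underside. Stays put.
- dappen_mid (a point): Small glass dappen dish, 40 in diameter, 26 high; this point is half-way up. Stays put.
- syringe_mid (a point): Black composite syringe lying on the bench, 118 long (its x), 11 thick; this point is near its middle. Stays put.
Things that resemble listed ones, but are neither listed nor needed, are in the scene too. Leave any pink or red look-alike of the part that bears model_mid alone.

How it is judged:
By the outcome, as a careful person would: the job done as asked, in the order asked, and still so for the second after the job is handed in, with the robot touching nothing.
It also fails if it takes over 67 s, if anything falls off the work surface, if the arm or the gripper's body presses on something with over 40 N, if the wrist force passes 120 N, or if a joint passes its speed limit or range.

## Working session

There is one attempt and no reset: what is moved stays moved. The work goes in short steps, Python scripts to look and compute and a tool call to move; the robot and the scene stay as the last step left them, time stands still between calls to the robot, and variables do not carry over. Pictures are saved under pics/ and viewed, and the job is handed in when it is done.

Besides the shell and the picture viewer there is one more tool, called after "Request:" as a command line: name --pt "numbers of a row" for each row, then --argument value for the rest. step_arm: Moves the arm, as the interface text tells. Its arguments: {"type":"object","properties":{"moves":{"type":"array"}},"required":["moves"]}

```bash
mkdir -p pics; ls
cat > h.py <<'E'
import numpy as np, cv2
from plant import state, grab_frame, camera_info, job_done, cut_out
def grab(n,fn=None):
    ci=camera_info(n); p,d=grab_frame(n)
    if fn: cv2.imwrite('pics/'+fn,p[:,:,::-1])
    return p,d,np.array(ci["intrinsics"]),np.array(ci["world_from_camera"])
def cloud(d,K,T):
    v,u=np.mgrid[:d.shape[0],:d.shape[1]]
    P=np.stack([(u-K[0,2])/K[0,0]*d,(v-K[1,2])/K[1,1]*d,d],-1)
    W=P@T[:3,:3].T+T[:3,3]; W[d<=0]=np.nan
    return W
E
python3 - <<'E'
from h import *
for n in ["scene","side","wrist"]:
    p,d,K,T=grab(n,n+'0.png'); np.savez(n+'0.npz',p=p,d=d,K=K,T=T)
    print(n,T[:3,3],T[:3,2])
    for q in ["unit","window","model_mid"]:
        for r in cut_out(n,q): print(q,round(r["conf"],2),r["point"],r["mask"].sum())
print(state())
E
```

```text
pics
scene [1.22941611 0.68870429 0.79374081] [-0.58535467 -0.61054041 -0.53347944]
unit 0.59 [321.6, 262.3] 13633
window 0.71 [350.3, 246.8] 2483
model_mid 0.62 [169.4, 194.8] 147
model_mid 0.58 [203.7, 172.4] 103
model_mid 0.46 [177.7, 180.6] 154
side [ 0.23885322 -0.67715453  0.73973369] [ 0.29991847  0.65699719 -0.69166726]
unit 0.88 [234.9, 139.8] 8423
window 0.76 [222.4, 110.0] 1276
model_mid 0.86 [370.6, 283.5] 423
model_mid 0.74 [325.9, 301.4] 356
model_mid 0.63 [355.6, 340.4] 428
wrist [0.62559705 0.08024039 0.37314901] [-2.46310393e-04 -3.09598519e-01 -9.50867339e-01]
unit 0.88 [171.6, 57.9] 42330
{'time': 0.6, 'joint_pos': array([-1.18959022e-01,  5.26644338e-02,  1.61286079e+00,  8.35836969e-06,
        1.47598758e+00, -1.19000019e-01]), 'joint_vel': array([ 5.17342851e-05, -2.26844968e-03, -2.18103648e-03, -8.35268429e-04,
       -9.55389772e-04, -1.82568197e-03]), 'joint_efforts': array([-5.39008106e-04, -3.93409967e+01, -3.70229530e+01, -1.94560957e-04,
        6.24155364e-04,  2.70841065e-05]), 'tool_pos': array([6.25002013e-01, 2.81290524e-05, 2.31349098e-01]), 'tool_rot': array([2.88109338e-05, 7.07092565e-01, 7.07120996e-01, 2.79510078e-05]), 'contact_force': array([ 0.10357742, -0.08541824, -0.56562563]), 'ft_torque': array([-0.03087818, -0.00656529, -0.01095581]), 'gripper_width': 0.9989978484540564}
```

View pics/scene0.png

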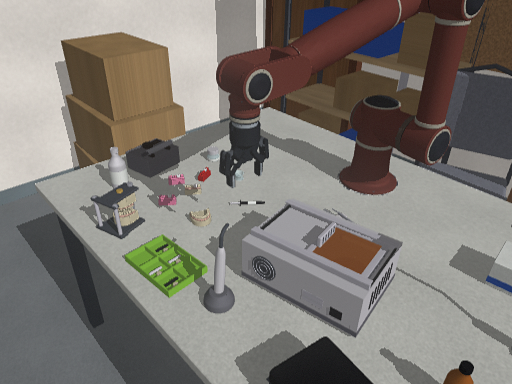

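View pics/side0.png

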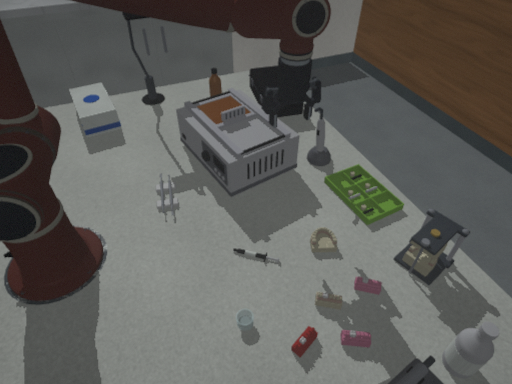

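View pics/wrist0.png

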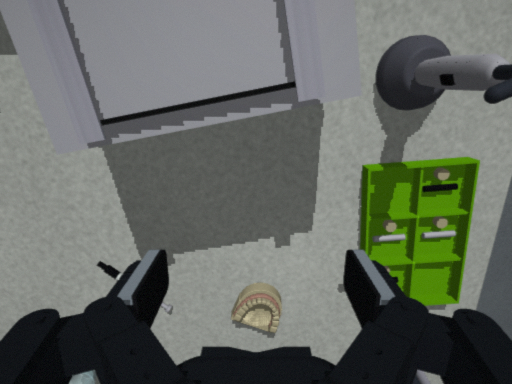

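The scene picture shows the tan model at about (190,190), near pink look-alikes at (177,180) and (167,200) and a red one at (204,173). In the side picture the tan one is at (329,299), the pinks at (369,285) and (355,338), and the red at (304,341). The tan one with the white crown fits the description. I'll crop to confirm and compute poses.

Run:
```python
from h import *
for n in ["scene","side"]:
    z=np.load(n+'0.npz'); p,d,K,T=[z[k] for k in 'pdKT']; W=cloud(d,K,T); np.save(n+'W.npy',W)
    # deck / window levels
    for nm,lo,hi in [("railtop",.147,.154),("grip",.166,.18)]:
        m=(W[...,2]>lo)&(W[...,2]<hi)&(abs(W[...,0]-.6)<.4)&(abs(W[...,1])<.7)
        q=W[m]; print(n,nm,m.sum(), np.round(np.nanmin(q,0),3),np.round(np.nanmax(q,0),3))
        mm=m.astype(np.uint8); k,l,st,c=cv2.connectedComponentsWithStats(mm)
        for i in range(1,k):
            if st[i,4]>20: print('  ',st[i],np.round(np.median(W[l==i],0),3), cv2.minAreaRect(W[l==i][:,:2].astype(np.float32)*1000))
    print(n)
    for (u,v) in ([(190,190),(177,180),(167,200),(204,173),(201,216)] if n=="scene" else [(329,299),(369,285),(355,338),(304,341),(324,240)]):
        print((u,v),np.round(W[v,u],3))
z=np.load('side0.npz');cv2.imwrite('pics/crop1.png',cv2.resize(z['p'][260:360,270:400,::-1],None,fx=6,fy=6,interpolation=cv2.INTER_CUBIC))
```

```text
scene railtop 1731 [ 0.436 -0.591  0.147] [0.795 0.394 0.154]
   [110 147   8   5  30] [ 0.722 -0.576  0.152] ((721.1964111328125, -575.5449829101562), (27.191978454589844, 23.568180084228516), 57.68082809448242)
   [285 199 114  49 621] [0.473 0.229 0.152] ((478.0520324707031, 203.3712158203125), (31.871843338012695, 323.6427307128906), 10.164060592651367)
   [251 226 122  61 910] [0.63  0.256 0.152] ((626.7600708007812, 231.14450073242188), (40.32100296020508, 324.0643005371094), 11.816509246826172)
   [311 231  24  17  39] [0.584 0.229 0.15 ] ((559.8397827148438, 228.50982666015625), (22.07368278503418, 87.79601287841797), 83.79678344726562)
   [216 252  10   5  33] [0.788 0.099 0.151] ((786.239501953125, 98.40538024902344), (10.686817169189453, 21.412548065185547), 52.985774993896484)
scene grip 166 [0.515 0.089 0.166] [0.785 0.237 0.18 ]
   [317 222  19  20 144] [0.557 0.227 0.175] ((554.4485473632812, 225.11422729492188), (78.33943939208984, 14.384429931640625), 12.148120880126953)
   [219 242   4   6  22] [0.782 0.093 0.173] ((781.3793334960938, 93.39897918701172), (6.51224851
[... 686 characters left out ...]
311174392700195), 5.736508369445801)
   [275 122  15  13  81] [0.659 0.1   0.152] ((657.49365234375, 106.76693725585938), (22.200843811035156, 63.62038803100586), 10.848542213439941)
   [481 321  18  17 212] [ 0.718 -0.579  0.151] ((719.4769287109375, -578.3467407226562), (27.69393539428711, 26.291988372802734), 41.12874984741211)
side grip 128 [0.514 0.088 0.166] [0.785 0.237 0.178]
   [221 105  24  11 116] [0.553 0.223 0.173] ((552.9609375, 225.1449432373047), (77.7181396484375, 14.862138748168945), 10.03437614440918)
side
(329, 299) [ 0.55  -0.366  0.024]
(369, 285) [ 0.653 -0.372  0.024]
(355, 338) [ 0.552 -0.462  0.025]
(304, 341) [ 0.452 -0.429  0.033]
(324, 240) [ 0.63  -0.215  0.019]
```

View pics/crop1.png

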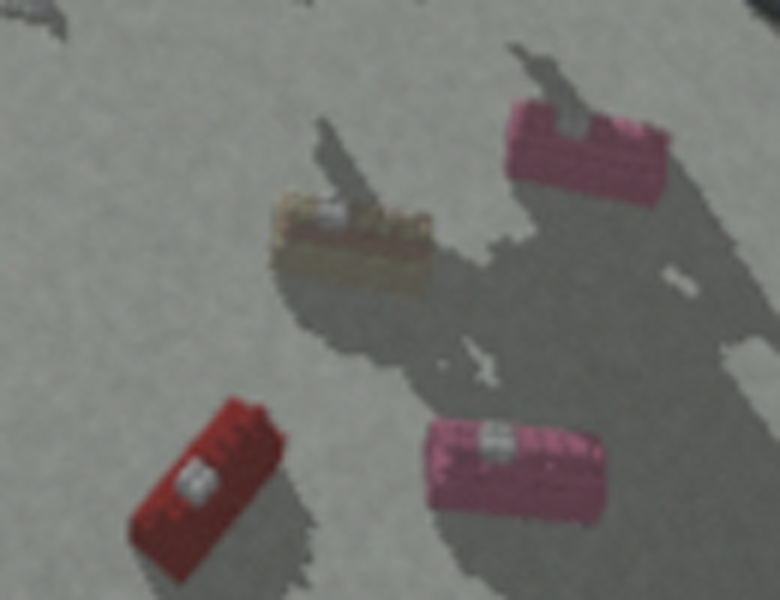

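The crop confirms it: the tan model with the white crown (side picture 329,299) is the one; the two pinks and the red one are the decoys. Next I'll measure its pose and refine the unit pose.

Run:
```python
from h import *
A=[];B=[]
for n in ["scene","side"]:
    z=np.load(n+'0.npz'); W=np.load(n+'W.npy'); p=z['p']
    m=(abs(W[...,0]-.557)<.05)&(abs(W[...,1]+.363)<.045)&(W[...,2]>.006)
    q=W[m]; A.append(q)
    print(n,m.sum(),q[:,2].max(),cv2.minAreaRect(q[:,:2].astype(np.float32)*1000), q[:,2].max())
    # crown: white bright, high
    c=p.astype(int); w=m&(c.max(-1)-c.min(-1)<25)&(W[...,2]>.024)
    print(' crown',w.sum(),np.median(W[w],0))
    # unit outline z .127-.139 deck
    m=(W[...,2]>.132)&(W[...,2]<.154)&(abs(W[...,0]-.55)<.18)&(abs(W[...,1]-.215)<.22)
    k,l,st,_=cv2.connectedComponentsWithStats(m.astype(np.uint8)); i=1+np.argmax(st[1:,4])
    q=W[(l==i)]; print(' deck',cv2.minAreaRect(q[:,:2].astype(np.float32)*1000)); B.append(q)
q=np.vstack(A); print('both',cv2.minAreaRect(q[:,:2].astype(np.float32)*1000))
q=np.vstack(B); print('both',cv2.minAreaRect(q[:,:2].astype(np.float32)*1000))
z=np.load('scene0.npz');cv2.imwrite('pics/crop2.png',cv2.resize(z['p'][160:230,150:220,::-1],None,fx=8,fy=8,interpolation=cv2.INTER_CUBIC))
```

```text
scene 146 0.03699417464106414 ((547.9910888671875, -351.4253234863281), (37.13799285888672, 72.35161590576172), 66.59139251708984) 0.03699417464106414
 crown 30 [ 0.54906167 -0.35873757  0.03143536]
 deck ((553.3507690429688, 215.9933624267578), (245.2670440673828, 331.7707214355469), 10.518997192382812)
side 349 0.03749317482031722 ((551.832275390625, -360.98236083984375), (26.24130630493164, 57.22600555419922), 56.0108528137207) 0.03749317482031722
 crown 174 [ 0.55089391 -0.36295035  0.02951246]
 deck ((555.1810302734375, 219.1578826904297), (242.9727020263672, 333.89471435546875), 10.663796424865723)
both ((547.31884765625, -352.6321716308594), (40.07398223876953, 73.84228515625), 61.33110046386719)
both ((553.4237060546875, 218.21987915039062), (245.81117248535156, 336.0866394042969), 10.429780006408691)
```

View pics/crop2.png

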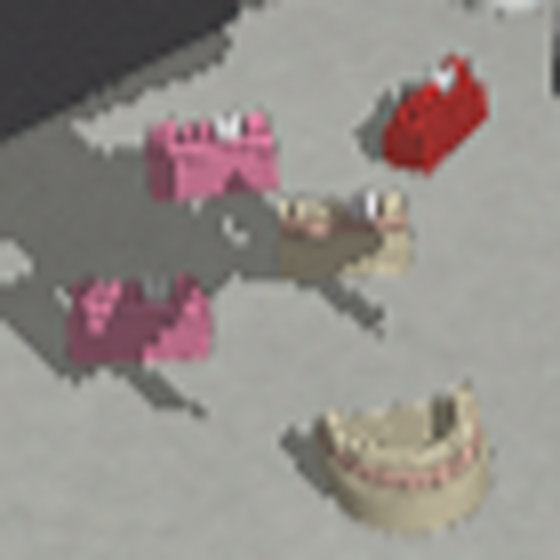

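Request:
step_arm --pt "0 0 0 0 0 -0.09 0.045" --pt "0 0 0 0 0 -0.093 0.045" --pt "0.045 -0.005 0 0 0 0 0.045" --pt "0.045 -0.005 0 0 0 0 0.045" --pt "0.045 -0.005 0 0 0 0 0.045" --pt "0.045 -0.005 0 0 0 0 0.045" --pt "0.045 -0.005 0 0 0 0 0.045" --pt "0.045 -0.005 0 0 0 0 0.045"

```text
time: 1.4
tool_pos: [0.5456, 0.2617, 0.2316]
tool_rot: [0.0, 0.64, 0.769, 0.0]
contact_force: [1.1, -0.5, -0.3]
gripper_width: 0.529
```

Request:
step_arm --pt "0 0 0 0 0 0 0.045" --pt "0 0 0 0 0 0 0.045"

```text
time: 1.6
tool_pos: [0.546, 0.2608, 0.2313]
tool_rot: [0.0, 0.639, 0.769, -0.0]
contact_force: [-0.3, -0.2, -1.2]
gripper_width: 0.528
```

Run:
```python
from h import *
grab("scene","scene1.png");grab("wrist","wrist1.png");s=state();print(s)
```

```text
{'time': 1.7, 'joint_pos': array([ 3.20131306e-01,  5.98348986e-03,  1.66066286e+00, -4.06808967e-04,
        1.47502148e+00,  1.37926813e-01]), 'joint_vel': array([-1.70592315e-02,  6.57083630e-04,  1.22690385e-03,  1.93907266e-03,
       -5.74106815e-05,  1.60873513e-03]), 'joint_efforts': array([ 8.36813729e-01, -3.73434877e+01, -3.70497894e+01,  3.41014063e-02,
        3.84320912e-03, -1.93019427e-03]), 'tool_pos': array([0.54665004, 0.25928603, 0.2312622 ]), 'tool_rot': array([ 1.52082157e-04,  6.39829539e-01,  7.68516830e-01, -1.38848371e-04]), 'contact_force': array([0.53937853, 0.15175257, 0.08991278]), 'ft_torque': array([ 0.00032478, -0.02893004, -0.0168098 ]), 'gripper_width': 0.5275345596242514}
```

View pics/scene1.png

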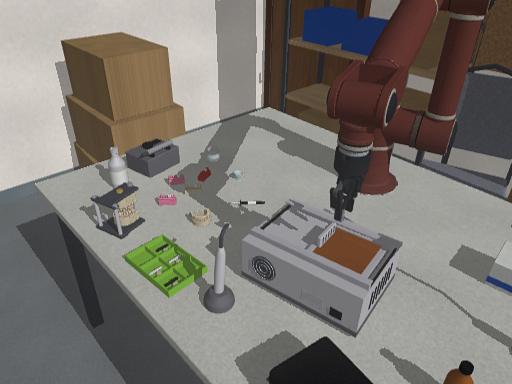

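View pics/wrist1.png

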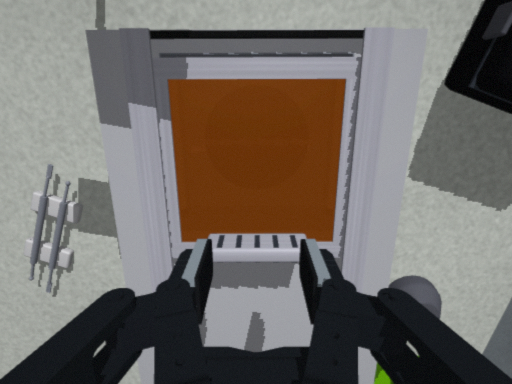

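The wrist picture shows the grip at (258,247), centred between the fingers at (205,262) and (312,262), and the unit's sides running parallel to the picture's. Now lower behind the grip and push.

Request:
step_arm --pt "0 0 0.03 0 0 0 0.045" --pt "0 0 0.03 0 0 0 0.045" --pt "0 0 0.018 0 0 0 0.045" --pt "0 0 0 0 0 0 0.045" --pt "-0.01 0 0 0 0 0 0.045" --pt "-0.01 0 0 0 0 0 0.045" --pt "-0.015 0 0 0 0 0 0.045" --pt "-0.015 0 0 0 0 0 0.045"

```text
time: 2.5
tool_pos: [0.5568, 0.2101, 0.1552]
tool_rot: [0.001, 0.64, 0.769, 0.002]
contact_force: [1.9, 3.4, 0.9]
gripper_width: 0.524
```

Request:
step_arm --pt "-0.015 0 0 0 0 0 0.045" --pt "-0.015 0 0 0 0 0 0.045" --pt "-0.015 0 0 0 0 0 0.045" --pt "-0.015 0 0 0 0 0 0.045" --pt "-0.01 0 0 0 0 0 0.045" --pt "-0.01 0 0 0 0 0 0.045" --pt "-0.003 0 0 0 0 0 0.045" --pt "0 0 0 0 0 0 0.045"

```text
time: 3.3
tool_pos: [0.5702, 0.1283, 0.1527]
tool_rot: [-0.0, 0.64, 0.769, -0.001]
contact_force: [0.2, 0.2, 1.0]
gripper_width: 0.53
```

Request:
step_arm --pt "-0.006 0 0 0 0 0 0.045" --pt "-0.006 0 0 0 0 0 0.045" --pt "0 0 0 0 0 0 0.045"

```text
time: 3.6
tool_pos: [0.5724, 0.1167, 0.1527]
tool_rot: [-0.0, 0.64, 0.769, -0.001]
contact_force: [0.6, -0.9, -0.6]
gripper_width: 0.523
```

Request:
step_arm --pt "-0.003 0 0 0 0 0 0.045" --pt "-0.003 0 0 0 0 0 0.045" --pt "0 0 0 0 0 0 0.045"

```text
time: 3.9
tool_pos: [0.5735, 0.1114, 0.1528]
tool_rot: [-0.0, 0.64, 0.769, -0.0]
contact_force: [-0.8, 1.9, -0.3]
gripper_width: 0.527
```

Request:
step_arm --pt "-0.003 0 0 0 0 0 0.045" --pt "-0.003 0 0 0 0 0 0.045" --pt "0 0 0 0 0 0 0.045"

```text
time: 4.2
tool_pos: [0.5735, 0.1113, 0.153]
tool_rot: [-0.005, 0.639, 0.769, 0.004]
contact_force: [-4.9, 19.7, -1.0]
gripper_width: 0.526
```

Request:
step_arm --pt "-0.003 0 0 0 0 0 0.045" --pt "0 0 0 0 0 0 0.045"

```text
time: 4.4
tool_pos: [0.5735, 0.1112, 0.153]
tool_rot: [-0.007, 0.639, 0.769, 0.006]
contact_force: [-6.0, 28.6, -0.2]
gripper_width: 0.528
```

The window sits against the open stop (force rose to about 29 N with no further travel). Back off, rise, and go to the model.

Request:
step_arm --pt "0.02 0 0 0 0 0 0.045" --pt "0.005 0 0 0 0 0 0.045" --pt "0 0 -0.045 0 0 0 0.085" --pt "0 0 -0.045 0 0 0 0.085" --pt "-0.045 -0.009 0 0 0 0 0.085" --pt "-0.045 -0.009 0 0 0 0 0.085" --pt "-0.045 -0.009 0 0 0 0 0.085" --pt "-0.045 -0.009 0 0 0 0 0.085"

```text
time: 5.2
tool_pos: [0.5682, -0.059, 0.2441]
tool_rot: [0.001, 0.64, 0.769, -0.0]
contact_force: [1.1, -0.4, -0.2]
gripper_width: 0.992
```

Request:
step_arm --pt "-0.045 -0.009 0 0 0 0 0.085" --pt "-0.045 -0.009 0 0 0 0 0.085" --pt "-0.045 -0.009 0 0 0 0 0.085" --pt "-0.045 -0.009 0 0 0 0 0.085" --pt "-0.045 -0.009 0 0 0 0 0.085" --pt "-0.045 -0.009 0 0 0 0 0.085" --pt "0 0 0 0 0 -0.13 0.085" --pt "0 0 0 0 0 -0.13 0.085"

```text
time: 6.0
tool_pos: [0.5634, -0.3346, 0.2433]
tool_rot: [0.0, 0.534, 0.846, -0.001]
contact_force: [-0.5, -0.1, 0.1]
gripper_width: 0.999
```

Request:
step_arm --pt "0 0 0 0 0 -0.13 0.085" --pt "0 0 0 0 0 -0.13 0.085" --pt "0 0 0 0 0 -0.13 0.085" --pt "0 0 0 0 0 -0.14 0.085" --pt "0 0 0 0 0 0 0.085" --pt "0 0 0 0 0 0 0.085"

```text
time: 6.6
tool_pos: [0.5641, -0.3323, 0.2435]
tool_rot: [0.0, 0.296, 0.955, -0.0]
contact_force: [-0.7, -0.3, 0.1]
gripper_width: 0.99
```

```bash
cat > look.py <<'E'
import sys
from h import *
i=sys.argv[1]
for n in sys.argv[2:]:
    p,d,K,T=grab(n,n+i+'.png'); np.savez(n+i+'.npz',p=p,d=d,K=K,T=T); np.save(n+i+'W.npy',cloud(d,K,T))
s=state();print(s['time'],s['tool_pos'],s['tool_rot'],s['contact_force'],s['gripper_width'],s['joint_pos'])
E
python3 look.py 2 scene side wrist
```

```text
6.75 [ 0.56420489 -0.33187057  0.24339537] [ 5.22465301e-05  2.95289113e-01  9.55407922e-01 -2.01065298e-04] [-0.14439727 -0.98670079 -0.48129458] 0.9949092423773489 [-6.45157953e-01  1.14512166e-01  1.52726188e+00 -3.43873858e-04
  1.49958414e+00 -1.61641362e+00]
```

View pics/wrist2.png

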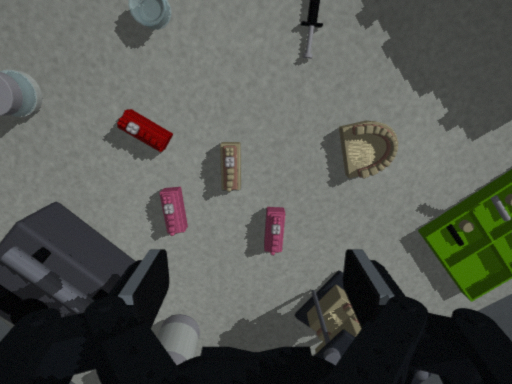

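View pics/scene2.png

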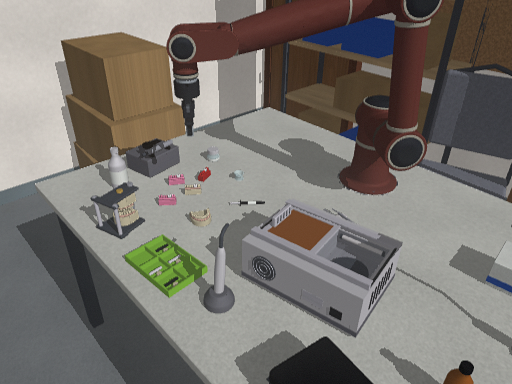

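Wrist picture: the tan model is at (231,166), nearly vertical in the image, crown at (229,160). The pinks are at (173,211) and (275,230), and the red at (145,130). In the scene picture the window is open and the platform shows at about (350,265).

Run:
```python
from h import *
z=np.load('wrist2.npz'); p=z['p'];W=np.load('wrist2W.npy')
def rect(m): 
    r=cv2.minAreaRect(W[m][:,:2].astype(np.float32)*1000); return np.round(r[0],1),np.round(r[1],1),round(r[2],1)
for (u,v) in [(231,166),(173,211),(275,230),(145,130)]:
    vv,uu=np.mgrid[:384,:512]
    near=(abs(uu-u)<40)&(abs(vv-v)<40)
    for lo,hi in [(.005,.05),(.012,.021)]:
        m=near&(W[...,2]>lo)&(W[...,2]<hi)
        k,l,st,_=cv2.connectedComponentsWithStats(m.astype(np.uint8))
        i=l[v-4:v+5,u-4:u+5]; i=i[i>0]
        if len(i):
            i=np.bincount(i).argmax(); print((u,v),lo,(l==i).sum(),rect(l==i),W[l==i][:,2].max())
r=cut_out("wrist","model_mid")
for x in r: print(x["conf"],x["point"],rect(x["mask"]))
r=cut_out("wrist","crown")
for x in r: print('cr',x["conf"],x["point"],np.median(W[x["mask"]],0))
# platform & window
for n in ["scene","side"]:
    W=np.load(n+'2W.npy')
    c=np.array([.554,.217]);a=np.radians(10.5);R=np.array([[np.cos(a),np.sin(a)],[-np.sin(a),np.cos(a)]])
    L=(W[...,:2]-c)@R.T*1000; 
    m=(abs(L[...,0])<70)&(L[...,1]>10)&(L[...,1]<150)&(abs(W[...,2]-.081)<.0025)
    print(n,'plat',m.sum(), L[m].min(0),L[m].max(0), cv2.minEnclosingCircle(L[m].astype(np.float32)) if m.sum() else 0)
    m=(abs(L[...,0])<75)&(L[...,1]>-160)&(L[...,1]<100)&(abs(W[...,2]-.171)<.005)
    print('grip',m.sum(),L[m].mean(0),L[m].min(0),L[m].max(0))
```

```text
(231, 166) 0.005 960 (array([ 552.6, -361.5]), array([24.1, 57.1]), 55.5) 0.036269427180422364
(173, 211) 0.005 962 (array([ 559. , -458.1]), array([24.3, 58.6]), 61.4) 0.03626443135018392
(173, 211) 0.012 321 (array([ 559. , -458.2]), array([24.2, 58.5]), 61.2) 0.020985936280756512
(275, 230) 0.005 834 (array([ 656.2, -364.8]), array([24.1, 57.8]), 52.7) 0.035597777149952436
(145, 130) 0.005 1174 (array([ 459.3, -421.4]), array([58.1, 24.8]), 23.8) 0.036056989082307866
(145, 130) 0.012 375 (array([ 459.3, -421.4]), array([58.1, 24.8]), 23.8) 0.020948752312510588
0.75 [173.0, 209.3] (array([ 564.4, -462.7]), array([28.9, 74.5]), 52.8)
0.72 [143.2, 130.2] (array([ 457.8, -426.2]), array([69.7, 25.8]), 31.3)
0.63 [232.8, 168.9] (array([ 556.3, -362.4]), array([22.1, 64.7]), 56.9)
0.61 [275.7, 230.4] (array([ 656.7, -363.8]), array([26. , 57.3]), 53.0)
cr 0.64 [133.0, 127.1] [ 0.45119198 -0.42331699  0.03302896]
cr 0.48 [274.7, 228.9] [ 0.64821712 -0.35878707  0.0329065 ]
cr 0.47 [231.2, 164.9] [ 0.54581256 -0.355279    0.03328978]
cr 0.4 [169.9, 209.0] [ 0.55029452 -0.45250748  0.03314852]
scene plat 343 [-69.91822551  10.03549194] [ -4.25518974 130.62675362] ((-38.83732223510742, 70.36628723144531), 67.50668334960938)
grip 96 [   6.48031041 -122.07873822] [ -38.77969189 -131.0664948 ] [  40.3780652  -117.64744953]
side plat 69 [-21.6020572  106.73723308] [ 69.93690825 149.79929804] ((24.600168228149414, 123.6430892944336), 47.966190338134766)
grip 112 [  -2.1361354  -126.56090722] [ -39.44063027 -131.45323153] [  39.27973399 -116.03934582]
```

Request:
step_arm --pt "-0.007 -0.031 0 0 0 0 0.05" --pt "0 0 0.04 0 0 0 0.05" --pt "0 0 0.04 0 0 0 0.05" --pt "0 0 0.04 0 0 0 0.05" --pt "0 0 0.04 0 0 0 0.05" --pt "0 0 0 0 0 0 0.05" --pt "0 0 0 0 0 0 0.05"

```text
time: 7.55
tool_pos: [0.5525, -0.361, 0.0832]
tool_rot: [-0.001, 0.295, 0.956, 0.0]
contact_force: [0.2, -0.6, 2.0]
gripper_width: 0.589
```

```bash
python3 look.py 3 wrist
```

```text
7.6 [ 0.55367851 -0.36194494  0.0854949 ] [ 1.27612650e-03  2.94540903e-01  9.55637854e-01 -5.65003631e-04] [-0.02967641  0.13817656  0.85352924] 0.5872482105219569 [-6.91357828e-01  2.58532844e-01  1.63689571e+00 -7.19938121e-05
  1.24337371e+00 -1.66418035e+00]
```

View pics/wrist3.png

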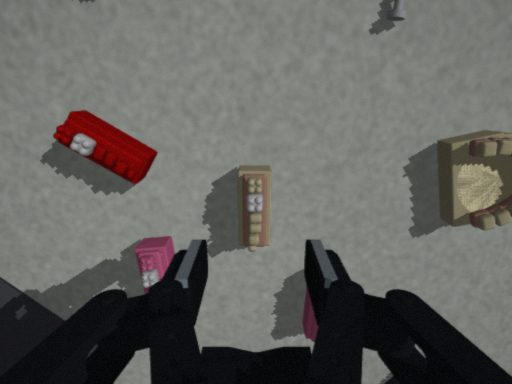

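Model at (255,208), midway between the fingers at (197,250) and (315,250). Lower and close.

Request:
step_arm --pt "0 0 0.03 0 0 0 0.05" --pt "0 0 0.03 0 0 0 0.05" --pt "0 0 0.014 0 0 0 0.05" --pt "0 0 0 0 0 0 0.05" --pt "0 0 0 0 0 0 0.05"

```text
time: 8.1
tool_pos: [0.5539, -0.3622, 0.0116]
tool_rot: [0.001, 0.294, 0.956, -0.001]
contact_force: [-1.0, -0.2, 0.6]
gripper_width: 0.586
```

Request:
step_arm --pt "0 0 0.006 0 0 0 0.05" --pt "0 0 0 0 0 0 0.05" --pt "0 0 0 0 0 0 0.015" --pt "0 0 0 0 0 0 0.015" --pt "0 0 0 0 0 0 0.015" --pt "0 0 0 0 0 0 0.015" --pt "0 0 0 0 0 0 0.015" --pt "0 0 0 0 0 0 0.015"

```text
time: 8.9
tool_pos: [0.5532, -0.3616, 0.0041]
tool_rot: [0.001, 0.294, 0.956, -0.0]
contact_force: [-0.7, -0.1, 5.2]
gripper_width: 0.263
```

```bash
python3 look.py 4 wrist side
```

```text
9.0 [ 0.55314394 -0.36154632  0.00411658] [ 6.12655141e-04  2.94479823e-01  9.55657470e-01 -2.40788548e-04] [0.06061388 0.10321248 4.99918   ] 0.2616492909641266 [-6.91448343e-01  3.59785373e-01  1.66500429e+00  2.64701690e-05
  1.11548666e+00 -1.66443384e+00]
```

View pics/wrist4.png

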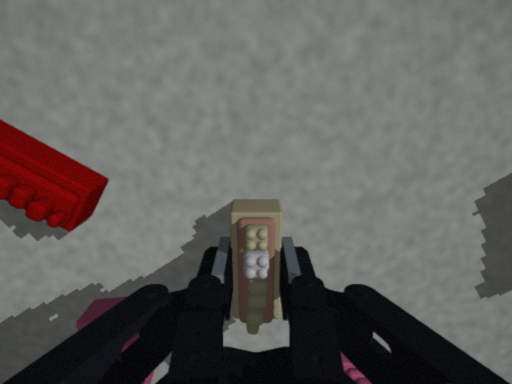

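The model is gripped by its base, with the crown at (257,263) clear of the pads. Lift, turn and carry it over.

Request:
step_arm --pt "0 0 -0.01 0 0 0 0.015" --pt "0 0 -0.03 0 0 0 0.015" --pt "0 0 -0.045 0 0 0 0.015" --pt "0 0 -0.045 0 0 0 0.015" --pt "0 0 -0.045 0 0 0 0.015" --pt "0 0 -0.045 0 0 0 0.015" --pt "0 0 0 0 0 0.13 0.015" --pt "0 0 0 0 0 0.13 0.015"

```text
time: 9.8
tool_pos: [0.5532, -0.3615, 0.226]
tool_rot: [0.002, 0.418, 0.908, -0.0]
contact_force: [-0.8, -0.4, -2.8]
gripper_width: 0.266
```

Request:
step_arm --pt "0 0 0 0 0 0.13 0.015" --pt "0 0 0 0 0 0.13 0.015" --pt "0 0 0 0 0 0.13 0.015" --pt "0 0 0 0 0 0.139 0.015" --pt "0.02 0.003 0 0 0 0 0.015" --pt "0.04 0.007 0 0 0 0 0.015" --pt "0.04 0.007 0 0 0 0 0.015" --pt "0.04 0.007 0 0 0 0 0.015"

```text
time: 10.6
tool_pos: [0.5498, -0.2165, 0.2227]
tool_rot: [-0.001, 0.638, 0.77, 0.0]
contact_force: [1.3, 0.1, -1.0]
gripper_width: 0.263
```

Request:
step_arm --pt "0.04 0.007 0 0 0 0 0.015" --pt "0.04 0.007 0 0 0 0 0.015" --pt "0.04 0.007 0 0 0 0 0.015" --pt "0.04 0.007 0 0 0 0 0.015" --pt "0.04 0.007 0 0 0 0 0.015" --pt "0.04 0.007 0 0 0 0 0.015" --pt "0.04 0.007 0 0 0 0 0.015" --pt "0.04 0.007 0 0 0 0 0.015"

```text
time: 11.4
tool_pos: [0.5456, 0.1082, 0.2229]
tool_rot: [-0.0, 0.638, 0.77, -0.0]
contact_force: [0.5, 0.3, -0.2]
gripper_width: 0.264
```

Request:
step_arm --pt "0.04 0.007 0 0 0 0 0.015" --pt "0.04 0.007 0 0 0 0 0.015" --pt "0.03 0.005 0 0 0 0 0.015" --pt "0 0 0 0 0 0 0.015" --pt "0 0 0 0 0 0 0.015"

```text
time: 11.9
tool_pos: [0.5445, 0.2181, 0.2228]
tool_rot: [-0.0, 0.638, 0.77, -0.001]
contact_force: [0.5, 0.3, -0.1]
gripper_width: 0.263
```

```bash
python3 look.py 5 wrist
```

```text
11.95 [0.54481223 0.21730006 0.2228882 ] [-1.97692601e-04  6.38493640e-01  7.69626867e-01 -5.64233548e-04] [ 0.21643036 -0.58001834 -1.57367975] 0.2605786994353359 [ 2.52838159e-01 -3.19356968e-02  1.71226067e+00 -3.42107399e-04
  1.46241403e+00  6.71581554e-02]
```

View pics/wrist5.png

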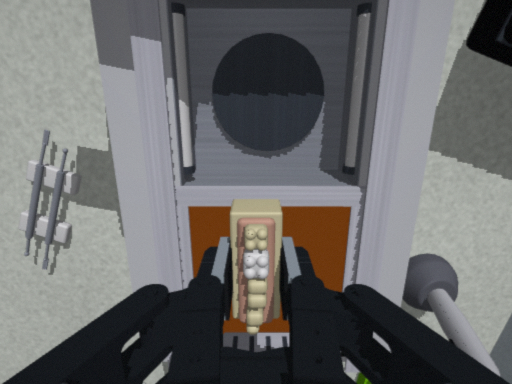

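The picture shows the whole platform at about (268,93), the open window with its front edge at row 190, and the held model at (257,265). Measure the platform from this view.

Run:
```python
from h import *
W=np.load('wrist5W.npy'); vv,uu=np.mgrid[:384,:512]
p=np.load('wrist5.npz')['p']
for lo,hi in [(.079,.085),(.0785,.086)]:
    m=(W[...,2]>lo)&(W[...,2]<hi)&(abs(uu-268)<62)&(abs(vv-93)<66)
    k,l,st,_=cv2.connectedComponentsWithStats(m.astype(np.uint8)); i=1+np.argmax(st[1:,4]); m=l==i
    q=W[m]; c,r=cv2.minEnclosingCircle(q[:,:2].astype(np.float32)*1000); print(m.sum(),c,r,np.median(q,0),q[:,:2].mean(0))
# window open edge / chamber floor heights
print(W[93,268],W[160,200],W[198,205])
s=state(); t=s['tool_pos']; c=np.array(c)/1000; q=s['tool_rot']; a=2*np.arctan2(q[2],q[1]); X=np.array([np.cos(a),np.sin(a)]);Y=np.array([np.sin(a),-np.cos(a)])
print(np.degrees(a))
for g in [c,np.array([.5394,.2957])]: d=g-t[:2]; print(g,'dx',d@X,'dy',d@Y)
# held model base vs tool
m=(abs(uu-257)<30)&(vv>198)&(vv<330)&(W[...,2]>.236)&(W[...,2]<.242)
L=(W[m][:,:2]-t[:2]); print('model top of base',m.sum(),(L@X).min(),(L@X).max(),(L@Y).min(),(L@Y).max())
```

```text
10082 (540.6292114257812, 297.00714111328125) 49.92382049560547 [0.54016906 0.29977585 0.08048528] [0.54029392 0.29908684]
10300 (540.6292114257812, 297.00714111328125) 49.92382049560547 [0.54013449 0.29984665 0.08046533] [0.54025924 0.29910634]
[0.54086625 0.29870751 0.08042836] [0.4886154  0.22591065 0.07334964] [0.50654106 0.21502229 0.14530205]
100.64081198657932
[0.54062921 0.29700714] dx 0.07910884765367959 dy 0.010606937075458877
[0.5394 0.2957] dx 0.07805115972154497 dy 0.009157497577750173
model top of base 1921 -0.027248599863782533 0.03086323992632994 -0.012354964299912868 0.014790390329736546
```

Request:
step_arm --pt "0.038 0.005 0 0 0 0 0.015" --pt "0.0395 0.005 0 0 0 0 0.015" --pt "0 0 0 0 0 0 0.015" --pt "0 0 0 0 0 0 0.015" --pt "0 0 0 0 0 0 0.015"

```text
time: 12.45
tool_pos: [0.5414, 0.294, 0.2232]
tool_rot: [0.0, 0.64, 0.769, -0.0]
contact_force: [0.0, -0.7, -0.9]
gripper_width: 0.263
```

Run:
```python
from h import *
W=np.load('wrist5W.npy')
s=state(); t=s['tool_pos']; c=np.array([.5403,.2966]); q=s['tool_rot']; a=2*np.arctan2(q[2],q[1]); X=np.array([np.cos(a),np.sin(a)]);Y=np.array([np.sin(a),-np.cos(a)])
d=c-t[:2]; print(s['time'],t,q,'dx',d@X,'dy',d@Y)
```

```text
12.45 [0.54143203 0.29398534 0.22315617] [ 6.56643103e-05  6.39615755e-01  7.68694722e-01 -3.26782707e-04] dx 0.00277688402124552 dy -0.0006378683352434614
```

Request:
step_arm --pt "0.001 0 0.03 0 0 0 0.015" --pt "0 0 0.035 0 0 0 0.015" --pt "0 0 0.035 0 0 0 0.015" --pt "0 0 0.02 0 0 0 0.015" --pt "0 0 0.008 0 0 0 0.015" --pt "0 0 0 0 0 0 0.015" --pt "0 0 0 0 0 0 0.015"

```text
time: 13.15
tool_pos: [0.5423, 0.2961, 0.0969]
tool_rot: [0.001, 0.639, 0.769, 0.001]
contact_force: [0.5, 0.0, -0.2]
gripper_width: 0.262
```

Request:
step_arm --pt "0 -0.0015 0.005 0 0 0 0.015" --pt "0 0 0.004 0 0 0 0.015" --pt "0 0 0 0 0 0 0.015" --pt "0 0 0 0 0 0 0.015"

```text
time: 13.55
tool_pos: [0.5396, 0.2962, 0.0864]
tool_rot: [0.0, 0.639, 0.769, 0.0]
contact_force: [0.2, 0.5, -0.7]
gripper_width: 0.262
```

Request:
step_arm --pt "0 0 0.0015 0 0 0 0.015" --pt "0 0 0 0 0 0 0.015"

```text
time: 13.75
tool_pos: [0.54, 0.2963, 0.0852]
tool_rot: [0.0, 0.639, 0.769, 0.0]
contact_force: [0.4, 0.2, 0.3]
gripper_width: 0.264
```

Request:
step_arm --pt "0 0 0.0015 0 0 0 0.015" --pt "0 0 0 0 0 0 0.015"

```text
time: 13.95
tool_pos: [0.54, 0.2963, 0.0851]
tool_rot: [0.0, 0.639, 0.769, 0.0]
contact_force: [-3.4, -0.7, 7.4]
gripper_width: 0.265
```

Contact on the platform (7.4 N). Release and rise.

Request:
step_arm --pt "0 0 -0.001 0 0 0 0.015" --pt "0 0 0 0 0 0 0.045" --pt "0 0 0 0 0 0 0.045" --pt "0 0 0 0 0 0 0.045" --pt "0 0 0 0 0 0 0.045" --pt "0 0 -0.015 0 0 0 0.045" --pt "0 0 -0.04 0 0 0 0.045" --pt "0 0 -0.04 0 0 0 0.045"

```text
time: 14.75
tool_pos: [0.539, 0.2958, 0.1803]
tool_rot: [-0.0, 0.639, 0.769, -0.001]
contact_force: [1.4, -0.2, -0.4]
gripper_width: 0.523
```

Request:
step_arm --pt "0 0 -0.045 0 0 0 0.045" --pt "-0.04 0 0 0 0 0 0.045" --pt "-0.04 0 0 0 0 0 0.045" --pt "0 0 0 0 0 0 0.045" --pt "0 0 0 0 0 0 0.045"

```text
time: 15.25
tool_pos: [0.5546, 0.217, 0.2253]
tool_rot: [0.0, 0.64, 0.769, 0.001]
contact_force: [-0.4, 0.9, -0.5]
gripper_width: 0.526
```

```bash
python3 look.py 6 wrist
python3 - <<'E'
from h import *
W=np.load('wrist6W.npy')
c=np.array([.5405,.2969]);a=np.radians(10.5);R=np.array([[np.cos(a),np.sin(a)],[-np.sin(a),np.cos(a)]])
L=(W[...,:2]-c)@R.T*1000
m=(np.hypot(L[...,0],L[...,1])<50)&(W[...,2]>.087)&(W[...,2]<.13)
print(m.sum(),W[m][:,2].max(),np.median(W[m][:,2]),cv2.minAreaRect(L[m].astype(np.float32)))
E
```

```text
15.3 [0.55435947 0.21768489 0.22502469] [1.88082937e-06 6.39313920e-01 7.68945697e-01 4.75831967e-04] [ 0.1531792  -0.01271583 -0.65870213] 0.523825397042293 [ 2.49003963e-01 -1.31801899e-02  1.69022326e+00  5.59429380e-04
  1.46377741e+00  6.53596848e-02]
2115 0.11693230040726915 0.10568304041411314 ((-0.06061840057373047, -0.18576622009277344), (58.01818084716797, 23.863876342773438), 89.58472442626953)
```

View pics/wrist6.png

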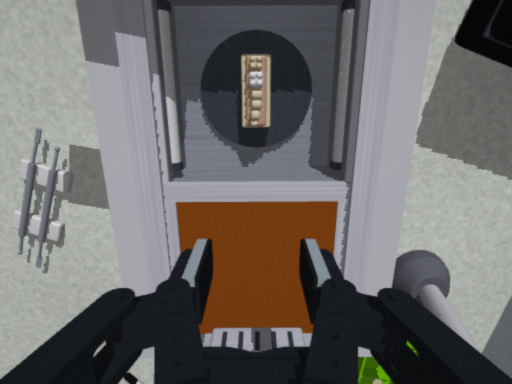

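The model stands upright at (256,90), within 1 mm of the platform's centre. Move to the grip's far side.

Request:
step_arm --pt "-0.042 0 0 0 0 0 0.045" --pt "-0.042 0 0 0 0 0 0.045" --pt "-0.042 0 0 0 0 0 0.045" --pt "-0.044 0 0 0 0 0 0.045" --pt "0 0 0 0 0 0 0.045" --pt "0 0 0 0 0 0 0.045"

```text
time: 15.9
tool_pos: [0.5855, 0.0507, 0.2243]
tool_rot: [-0.0, 0.639, 0.769, 0.0]
contact_force: [-0.4, 0.2, 1.2]
gripper_width: 0.526
```

Request:
step_arm --pt "0 0 0.03 0 0 0 0.045" --pt "0 0 0.03 0 0 0 0.045" --pt "0 0 0.011 0 0 0 0.045" --pt "0 0 0 0 0 0 0.045" --pt "0.01 0 0 0 0 0 0.045" --pt "0.01 0 0 0 0 0 0.045" --pt "0.01 0 0 0 0 0 0.045" --pt "0.012 0 0 0 0 0 0.045"

```text
time: 16.7
tool_pos: [0.5787, 0.092, 0.1552]
tool_rot: [0.002, 0.639, 0.769, 0.001]
contact_force: [-0.4, -3.0, 1.8]
gripper_width: 0.528
```

Request:
step_arm --pt "0.015 0 0 0 0 0 0.045" --pt "0.015 0 0 0 0 0 0.045" --pt "0.015 0 0 0 0 0 0.045" --pt "0.015 0 0 0 0 0 0.045" --pt "0.015 0 0 0 0 0 0.045" --pt "0.015 0 0 0 0 0 0.045" --pt "0.01 0 0 0 0 0 0.045" --pt "0 0 0 0 0 0 0.045"

```text
time: 17.5
tool_pos: [0.5585, 0.1918, 0.1527]
tool_rot: [-0.001, 0.639, 0.77, 0.0]
contact_force: [-0.4, -0.3, -0.6]
gripper_width: 0.53
```

Request:
step_arm --pt "0.008 0 0 0 0 0 0.045" --pt "0.008 0 0 0 0 0 0.045" --pt "0.006 0 0 0 0 0 0.045" --pt "0.003 0 0 0 0 0 0.045" --pt "0.002 0 0 0 0 0 0.045" --pt "0 0 0 0 0 0 0.045"

```text
time: 18.1
tool_pos: [0.5543, 0.2168, 0.1531]
tool_rot: [-0.0, 0.639, 0.769, 0.0]
contact_force: [0.1, -1.8, 0.1]
gripper_width: 0.526
```

Request:
step_arm --pt "0.003 0 0 0 0 0 0.045" --pt "0.003 0 0 0 0 0 0.045" --pt "0 0 0 0 0 0 0.045"

```text
time: 18.4
tool_pos: [0.5537, 0.2206, 0.1533]
tool_rot: [0.002, 0.639, 0.769, -0.002]
contact_force: [1.4, -8.0, -1.7]
gripper_width: 0.527
```

Request:
step_arm --pt "0.003 0 0 0 0 0 0.045" --pt "0 0 0 0 0 0 0.045"

```text
time: 18.6
tool_pos: [0.5537, 0.2206, 0.1533]
tool_rot: [0.004, 0.639, 0.769, -0.004]
contact_force: [1.4, -17.6, 0.8]
gripper_width: 0.526
```

Travel stopped with the force rising. One more firm press, then retreat and check.

Request:
step_arm --pt "0.003 0 0 0 0 0 0.045" --pt "0 0 0 0 0 0 0.045"

```text
time: 18.8
tool_pos: [0.5537, 0.2206, 0.1534]
tool_rot: [0.006, 0.639, 0.769, -0.006]
contact_force: [1.2, -27.4, 1.5]
gripper_width: 0.527
```

Request:
step_arm --pt "-0.02 0 0 0 0 0 0.045" --pt "-0.012 0 0 0 0 0 0.045" --pt "0 0 -0.045 0 0 0 0.045" --pt "0 0 -0.045 0 0 0 0.045" --pt "-0.045 0 0 0 0 0 0.045" --pt "-0.045 0 0 0 0 0 0.045" --pt "-0.045 0 0 0 0 0 0.045" --pt "-0.045 0 0 0 0 0 0.045"

```text
time: 19.6
tool_pos: [0.5916, 0.019, 0.2442]
tool_rot: [0.0, 0.639, 0.769, 0.001]
contact_force: [0.2, 0.2, 0.3]
gripper_width: 0.522
```

Request:
step_arm --pt "-0.03 0 0 0 0 0 0.045" --pt "0 0 0 0 0 0 0.045" --pt "0 0 0 0 0 0 0.045"

```text
time: 19.9
tool_pos: [0.5969, -0.0096, 0.2437]
tool_rot: [-0.0, 0.64, 0.769, 0.001]
contact_force: [0.7, -0.5, -0.9]
gripper_width: 0.525
```

```bash
python3 look.py 7 scene side wrist
python3 - <<'E'
from h import *
for n in ["scene","side","wrist"]:
    W=np.load(n+'7W.npy')
    c=np.array([.555,.2178]);a=np.radians(10.5);R=np.array([[np.cos(a),np.sin(a)],[-np.sin(a),np.cos(a)]])
    L=(W[...,:2]-c)@R.T*1000
    m=(abs(L[...,0])<60)&(L[...,1]>-160)&(L[...,1]<100)&(abs(W[...,2]-.171)<.005)
    if m.sum(): print(n,'grip',m.sum(),L[m].mean(0),L[m].min(0),L[m].max(0))
a=cv2.imread('pics/scene7.png');b=cv2.imread('pics/side7.png')
cv2.imwrite('pics/c7.png',np.vstack([cv2.resize(a[180:340,230:420],None,fx=3,fy=3)[:,:],])[:600,:800])
E
```

```text
20.05 [ 0.59657441 -0.00830398  0.24350017] [-5.08919605e-05  6.38555481e-01  7.69575687e-01  3.96618289e-04] [ 0.02015219 -0.35048779  0.14986876] 0.5264611605968338 [-1.38949930e-01 -2.13238895e-02  1.66740705e+00  7.30333762e-04
  1.49517900e+00 -3.24561640e-01]
scene grip 84 [ 7.37901584 21.84955525] [-37.80760448  11.59511274] [39.44993774 26.22205806]
side grip 103 [-1.61028471 17.43929356] [-40.99797964  10.95821615] [39.65024878 27.13107681]
```

View pics/c7.png

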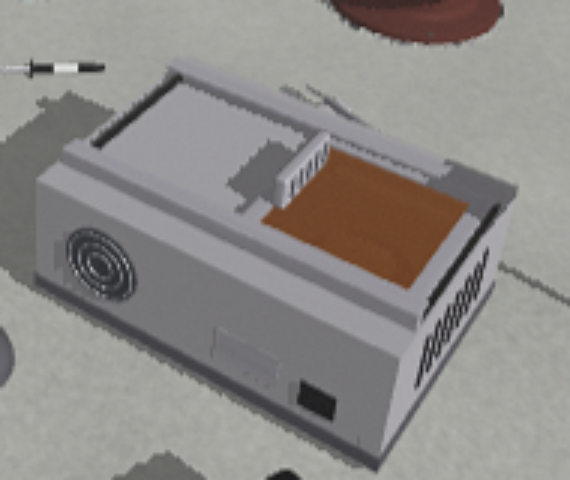

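View pics/side7.png

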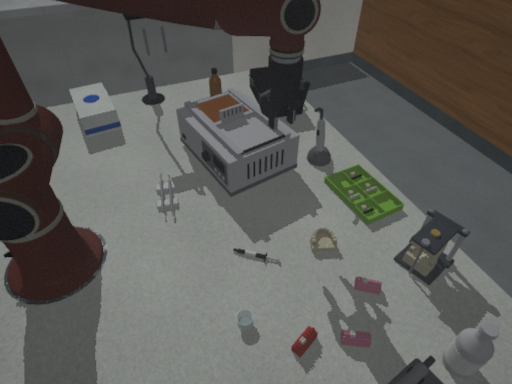

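View pics/wrist7.png

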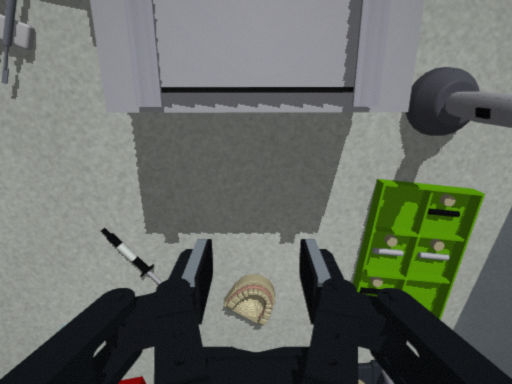

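The window is shut, with the grip centred at about unit y +19 to +20. The other bench items look unmoved, and the robot is clear. Handing in.

```bash
python3 -c "
from h import *
print(job_done())"
```

```text
the job is handed in; nothing more can be done
None
```

The job is done and handed in at about 20 s of the 67 s allowed. The tan model with the white crown is on the platform under the shut window.

- **Opening:** I pushed the window open by its grip until it met the stop, where the force rose to about 29 N with no more travel.
- **Placing:** I gripped the model by its stone base, with the pads clear of the crown. I lowered it until it touched the platform (about 7 N) and then let go. The wrist camera showed it upright and within about 1 mm of the platform's centre. I did not look at the model again once the window was shut, as it cannot be seen clearly through the amber.
- **Shutting:** I pushed the window shut against its stop (about 27 N). The grip moved about 145 mm between the two stops, which matches full travel. The last images put the grip within about 3 mm of its shut position.
- **Other things:** By eye, the last images show the arch, dish, syringe and pink and red look-alikes where they were, and the arm touching nothing.

No check failed. Some moves came up short of what I commanded, so I corrected them from the measured positions.

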